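Move the frit jars to the other rack in reverse order

TASK

The next piece layers its colours the other way round: move the four frit jars from the wooden rack to the empty aluminium rack in reverse order, so that the jar at the left end of the old row, seen from the robot, ends at the right end of the new one, and so on along the row. Stand each jar upright and centred on its own grey felt disc, and tip none of them over on the way.

Things in the scene. Friction and masses are not known exactly. Their poses are not given: they have to be found in the camera images.
- tall_mid (a point): tall round glass jar with a grey ribbed screw lid; diameter 60 mm, height 81 mm, about 0.2 kg. Point on the jar's axis half-way up (40.5 mm above its foot); z up the jar. At the start it stands upright in one of the four places of the old rack, turned any way about its axis.
- slim_mid (a point): small round glass jar with a pale screw lid, taller than it is wide; diameter 53 mm, height 63 mm, about 0.2 kg. Point on the jar's axis half-way up (31.5 mm above its foot); z up the jar. At the start it stands upright in one of the four places of the old rack, turned any way about its axis.
- squat_mid (a point): low, wide round glass jar with a pale screw lid; diameter 60 mm, height 55 mm, about 0.2 kg. Point on the jar's axis half-way up (27.5 mm above its foot); z up the jar. At the start it stands upright in one of the four places of the old rack, turned any way about its axis.
- open_mid (a point): small round glass jar without a lid (open mouth); diameter 51 mm, height 62 mm, about 0.2 kg. Point on the jar's axis half-way up (31 mm above its foot); z up the jar. At the start it stands upright in one of the four places of the old rack, turned any way about its axis.
- tall_pad: round cork pad 66 mm across, 3 mm thick, fixed in the old rack under the place where the tall jar stands at the start; origin at the centre of its underside. It stays put and so still shows, once the jar is gone, where in the old row that jar stood.
- slim_pad: round cork pad 66 mm across, 3 mm thick, fixed in the old rack under the place where the slim jar stands at the start; origin at the centre of its underside. It stays put and so still shows, once the jar is gone, where in the old row that jar stood.
- squat_pad: round cork pad 66 mm across, 3 mm thick, fixed in the old rack under the place where the squat jar stands at the start; origin at the centre of its underside. It stays put and so still shows, once the jar is gone, where in the old row that jar stood.
- open_pad: round cork pad 66 mm across, 3 mm thick, fixed in the old rack under the place where the open jar stands at the start; origin at the centre of its underside. It stays put and so still shows, once the jar is gone, where in the old row that jar stood.
- old_rack: Wooden rack holding the jars at the start, 302 x 92 mm, fixed; origin under its centre at table height, x away from the robot, y along it to the robot's left, z up. Floor at z = 12 mm; places at x = 0, y = -105, -35, 35, 105 mm. On the 3 mm pads the jars' feet are at z = 15 mm. Front and back lips (5 mm wide) rise 5 mm, end cheeks 14 mm above the floor.
- new_rack: Aluminium rack, empty at the start, roughly parallel to the old one, nearer or farther, 302 x 92 mm, fixed; origin under its centre at table height, x away from the robot, y along it to the robot's left, z up. Floor at z = 12 mm; places at x = 0, y = -105, -35, 35, 105 mm. A flush grey felt disc, 60 mm across, marks each place. Front and back rods (6 mm) rise 5.5 mm, end plates 14 mm above the floor.

How it is judged:
At the end, for the whole second after the job is handed in: All four jars stand upright (within 0.1 rad) on the floor of the aluminium rack (height within 6 mm), each within 12 mm, along and across the rack, of the centre of the disc that mirrors its place in the old row: first in the old row is last in the new one (x of tall_mid in the frame of new_rack between -0.012 and 0.012 m and z of tall_mid in the frame of new_rack between 0.0465 and 0.0585 m and angle between each of tall_mid, slim_mid, squat_mid, open_mid's own z axis and vertical below 0.1 rad and ((y of tall_pad in the frame of old_rack between -0.125 and -0.085 m and y of tall_mid in the frame of new_rack between 0.093 and 0.117 m) or (y of tall_pad in the frame of old_rack between -0.055 and -0.015 m and y of tall_mid in the frame of new_rack between 0.023 and 0.047 m) or (y of tall_pad in the frame of old_rack between 0.015 and 0.055 m and y of tall_mid in the frame of new_rack between -0.047 and -0.023 m) or (y of tall_pad in the frame of old_rack between 0.085 and 0.125 m and y of tall_mid in the frame of new_rack between -0.117 and -0.093 m)) and x of slim_mid in the frame of new_rack between -0.012 and 0.012 m and z of slim_mid in the frame of new_rack between 0.0375 and 0.0495 m and ((y of slim_pad in the frame of old_rack between -0.125 and -0.085 m and y of slim_mid in the frame of new_rack between 0.093 and 0.117 m) or (y of slim_pad in the frame of old_rack between -0.055 and -0.015 m and y of slim_mid in the frame of new_rack between 0.023 and 0.047 m) or (y of slim_pad in the frame of old_rack between 0.015 and 0.055 m and y of slim_mid in the frame of new_rack between -0.047 and -0.023 m) or (y of slim_pad in the frame of old_rack between 0.085 and 0.125 m and y of slim_mid in the frame of new_rack between -0.117 and -0.093 m)) and x of squat_mid in the frame of new_rack between -0.012 and 0.012 m and z of squat_mid in the frame of new_rack between 0.0335 and 0.0455 m and ((y of squat_pad in the frame of old_rack between -0.125 and -0.085 m and y of squat_mid in the frame of new_rack between 0.093 and 0.117 m) or (y of squat_pad in the frame of old_rack between -0.055 and -0.015 m and y of squat_mid in the frame of new_rack between 0.023 and 0.047 m) or (y of squat_pad in the frame of old_rack between 0.015 and 0.055 m and y of squat_mid in the frame of new_rack between -0.047 and -0.023 m) or (y of squat_pad in the frame of old_rack between 0.085 and 0.125 m and y of squat_mid in the frame of new_rack between -0.117 and -0.093 m)) and x of open_mid in the frame of new_rack between -0.012 and 0.012 m and z of open_mid in the frame of new_rack between 0.037 and 0.049 m and ((y of open_pad in the frame of old_rack between -0.125 and -0.085 m and y of open_mid in the frame of new_rack between 0.093 and 0.117 m) or (y of open_pad in the frame of old_rack between -0.055 and -0.015 m and y of open_mid in the frame of new_rack between 0.023 and 0.047 m) or (y of open_pad in the frame of old_rack between 0.015 and 0.055 m and y of open_mid in the frame of new_rack between -0.047 and -0.023 m) or (y of open_pad in the frame of old_rack between 0.085 and 0.125 m and y of open_mid in the frame of new_rack between -0.117 and -0.093 m))); the robot touches nothing.
It fails at once if the tall jar is tipped over (angle between tall_mid's own z axis and vertical above 0.6 rad).
It fails at once if the slim jar is tipped over (angle between slim_mid's own z axis and vertical above 0.6 rad).
It fails at once if the squat jar is tipped over (angle between squat_mid's own z axis and vertical above 0.6 rad).
It fails at once if the open jar is tipped over (angle between open_mid's own z axis and vertical above 0.6 rad).
It also fails if it takes over 80 s, if anything falls off the work surface, if the arm or the gripper's body presses on something with over 40 N, if the wrist force passes 120 N, or if a joint passes its speed limit or range.

ROBOT

A 7-joint arm with a two-finger parallel gripper is mounted at the origin on a cart in front of the work surface, level with it; the furniture and walls round the work are solid. World frame = base frame: x ahead of the robot, y to its left, z up, the work surface at z = 0. Lengths are in m, angles in rad, forces in N, time in s.
With the tool pointing down it reaches from about 0.4 to 0.9 m from the base axis. Payload 5.5 kg.
Tool frame: the origin (TCP) lies between the finger pads; the fingertips stand 25 mm ahead of it and the grasp point (between the pads) lies 6 mm ahead of it; z points along the fingers, y is the line along which they close (so a half turn about z gives the same grasp; the last joint's range is limited). The gripper opens to 92 mm and grips with 3 to 60 N. Pads are 19 mm wide; open, the fingers measure 130 mm over their backs; the gripper's body (75 mm by 190 mm) begins 47 mm behind the grasp point.
Start: joints at [1.453, 0.501, -0.427, 1.55, 0.221, 1.138, -0.21], TCP at [0.242, -0.603, 0.252] pointing down, gripper open.
Joint ranges: [-2.88, 2.88], [-0.31, 2.03], [-1.54, 1.56], [0.2, 2.42], [-1.41, 4.55], [0.19, 2.02], [-2.57, 2.57]. Speed limits (rad/s): [2.57, 2.57, 3.14, 3.14, 3.14, 3.14, 3.14].

INTERFACE

Orientations are given as a unit quaternion [w, x, y, z].
In Python, from rig import status, eyes, manip gives the robot as it stands.
- The arm moves only by the tool apply_moves, never from a script. Its arguments are lists of equal length, an entry for each row: "linear": the shift along the tool's x, y, z in units of 0.25 m (1.0 is 0.25 m), a list of three; "dr": the turn, a rotation vector about the tool's x, y, z in units of 90 degrees (1.0 is 90 degrees), a list of three; "claw": the closure, from 0 (fully open) to 1 (shut). In form: {"linear": [[x, y, z], ...], "dr": [[ax, ay, az], ...], "claw": [claw, ...]}. A call has 1 to 10 rows; each row is the pose to reach, as a shift and turn from the pose commanded when the call began, along the tool's axes at that moment; what a row does not reach only later rows make up. A row lasts 1/12 s, in which the tool goes at most 41.7 mm and 7.16 degrees, less where a joint would pass 70% of its speed; a pose out of reach is approached as far as the arm can. A call with a number of a shift or a turn outside -1 to 1 is refused whole. A call with a gripper value outside its range is refused whole. The fingers move at their own pace and stop on an object; the grip force is fixed at half the most. Time passes only in rows, so rows that repeat a pose let the fingers close. It gives the time, the measured TCP pose, the force, the opening and the grip force at its end, in the units of the state.
- status.observe(): the state, without advancing time (a new reading comes with each control period).
- eyes.get_image(name): name is "scene" or "top"; returns (picture, depth): 420x560x3 uint8, red, green, blue; 420x560 float32, m along the optical axis (not along the pixel's ray), 0 where there is no reading.
- eyes.camera_model(name): a dict with "vertical_fov" (degrees; the focal length in pixels is half the picture's height over the tangent of half this angle, whatever the lens; pixels are square), "cx", "cy" (the principal point, pixels), "world_to_cam" (4x4, takes a point from world to camera coordinates). Camera axes: x right, y down, z forward; pixel columns grow to the right and rows downward; lengths in m; the calibration is good to about 2 mm. A picture is of the moment at which its call begins. camera_model takes no time and is no camera call.
- manip.job_done(): hands the job in; it is judged then, once.
The state is a dict: "time": time; "q": joint angles; "qd": joint speeds; "joint_torque": joint torques, N m; "ee_pos": TCP position; "tcp_rot": TCP orientation; "force": force on the tool from outside, world axes, zero at the start; "ft_torque": the same for the moment, N m; "gripper_width": finger opening in m; "grasp_force": force on a finger pad.
Only numpy, scipy, OpenCV 4.12 (cv2) and the standard library are available. Lean on these libraries where they do the work, as an engineer would, in place of code of your own. Each camera call takes 0.05 s, during which the arm holds its last target. There are 200 camera calls.

## Working session

There is one attempt and no reset: what is moved stays moved. The work goes in short steps, Python scripts to look and compute and a tool call to move; the robot and the scene stay as the last step left them, time stands still between calls to the robot, and variables do not carry over. Pictures are saved under pics/ and viewed, at most 14 in all, crops included, and the job is handed in when it is done.

Besides the shell and the picture viewer there is one more tool, called after ">>>" as a command line: name --argument value ..., lists and objects as JSON in quotes. apply_moves: Moves the arm, as the interface text tells. Its arguments: {"type":"object","properties":{"linear":{"type":"array"},"dr":{"type":"array"},"claw":{"type":"array"}},"required":["linear","dr","claw"]}

```bash
mkdir -p pics; ls
python3 - <<'E'
from rig import status, eyes
import cv2, numpy as np
s=status.observe(); print({k:np.round(v,3).tolist() for k,v in s.items()})
for n in("scene","top"):
    p,d=eyes.get_image(n); cv2.imwrite(f"pics/{n}0.png",p[:,:,::-1]); np.savez(f"{n}0.npz",p=p,d=d)
    c=eyes.camera_model(n); print(n,c)
E
```

```text
pics
{'time': 0.0, 'q': [1.453, 0.502, -0.427, 1.551, 0.221, 1.138, -0.21], 'qd': [-0.001, -0.003, -0.001, -0.0, 0.002, -0.001, 0.0], 'joint_torque': [-0.0, -56.66, -5.816, -27.911, -0.068, 0.031, 0.0], 'ee_pos': [0.241, -0.603, 0.251], 'tcp_rot': [-0.001, 0.982, 0.189, -0.0], 'force': [-0.341, 0.659, -0.211], 'ft_torque': [0.015, -0.027, -0.014], 'grasp_force': 0.0, 'gripper_width': 0.092}
scene {'vertical_fov': 51.9908982913918, 'cx': 281.22925458389557, 'cy': 218.66046226306835, 'world_to_cam': array([[ 0.89604521, -0.44386336,  0.00939629, -0.32167194],
       [-0.27675809, -0.57500163, -0.76992083,  0.33968397],
       [ 0.34714253,  0.68728337, -0.63807024,  0.52910331],
       [ 0.        ,  0.        ,  0.        ,  1.        ]])}
top {'vertical_fov': 46.01551271907442, 'cx': 280.5764569276122, 'cy': 210.3747979606748, 'world_to_cam': array([[ 0.02187226, -0.99973882,  0.00662521,  0.26695066],
       [-0.99941576, -0.02203831, -0.02612379,  0.48972013],
       [ 0.02626297, -0.00604996, -0.99963676,  0.92006793],
       [ 0.        ,  0.        ,  0.        ,  1.        ]])}
```

View pics/scene0.png

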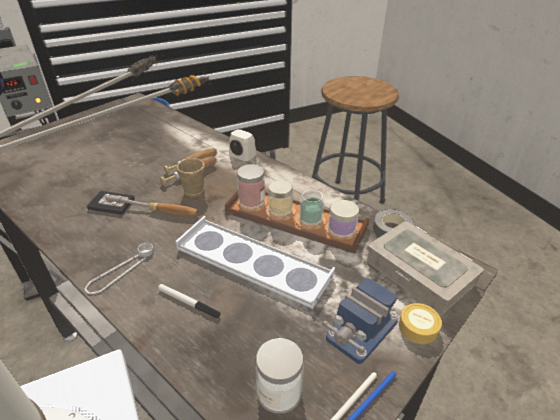

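View pics/top0.png

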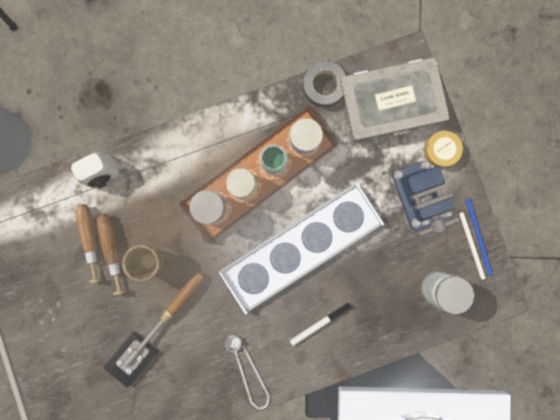

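The scene view shows the old row from the robot's left as tall (250,185), slim (280,200), open (312,210) and squat (343,220). In the top view they are at (208,207), (240,183), (273,158) and (306,135). The empty felt discs in the top view are at (254,278), (285,257), (317,237) and (348,216).

```bash
cat > h.py <<'E'
import numpy as np, cv2
from rig import eyes
def cast(n,uv,z):
    c=eyes.camera_model(n); f=210/np.tan(np.radians(c["vertical_fov"]/2)); T=c["world_to_cam"]; R=T[:3,:3]; o=-R.T@T[:3,3]
    d=R.T@np.array([(uv[0]-c["cx"])/f,(uv[1]-c["cy"])/f,1]); return o+d*(z-o[2])/d[2]
def world(n,D):
    c=eyes.camera_model(n); f=210/np.tan(np.radians(c["vertical_fov"]/2)); T=c["world_to_cam"]; R=T[:3,:3]
    v,u=np.mgrid[:420,:560]; P=np.stack([(u-c["cx"])/f*D,(v-c["cy"])/f*D,D],-1)
    return (P-T[:3,3])@R
def discs(n,p,seeds,rad,amin):
    """felt discs: dark ellipses near seeds"""
    g=cv2.cvtColor(p,cv2.COLOR_RGB2GRAY); out=[]
    for s in seeds:
        x,y=s; w=g[y-rad:y+rad+1,x-rad:x+rad+1]
        t,m=cv2.threshold(w,0,255,cv2.THRESH_BINARY_INV+cv2.THRESH_OTSU)
        k,l,st,ce=cv2.connectedComponentsWithStats(m,connectivity=4); i=l[rad,rad]
        c,_=cv2.findContours((l==i).astype(np.uint8),cv2.RETR_EXTERNAL,cv2.CHAIN_APPROX_NONE)
        e=cv2.fitEllipse(max(c,key=len)); out.append((e[0][0]+x-rad,e[0][1]+y-rad,*e[1]))
    return np.array(out)
E
python3 - <<'E'
from h import *
Z=np.load("top0.npz");p,D=Z["p"],Z["d"]
S=np.load("scene0.npz")
for n,pp,seeds in(("top",p,[(254,278),(285,257),(317,237),(348,216)]),("scene",S["p"],[(208,241),(237,253),(268,266),(301,280)])):
    d=discs(n,pp,seeds,17,0); print(d.round(1).tolist())
    W=np.array([cast(n,e[:2],.012) for e in d]); print(W.round(4).tolist(), np.linalg.norm(np.diff(W,axis=0),axis=1).round(4))
W=world("top",D); W2=world("scene",S["d"])
for nm,c,h in(("tall",(208,207),.096),("slim",(240,183),.078),("open",(273,158),.077),("squat",(306,135),.070)):
    c3=cast("top",c,h)
    for w in(W,W2):
        m=(abs(w[...,2]-h)<.006)&(np.hypot(w[...,0]-c3[0],w[...,1]-c3[1])<.035)
        if m.sum()>5: print(nm,c3.round(4),m.sum(),w[m].mean(0).round(4),((w[m].min(0)+w[m].max(0))/2).round(4),np.ptp(w[m],axis=0).round(3))
c=np.linalg.norm
# heights of surroundings
for nm,u,v in(("tape",312,82),("case",395,98),("vice",425,180),("jar",448,292),("cup",140,250),("yellow",445,150),("rackfloor",270,267),("white",95,170)): print(nm,W[v,u].round(3))
cv2.imwrite("pics/crop.png",cv2.resize(p[100:320,170:400,::-1],None,fx=2.6,fy=2.6,interpolation=cv2.INTER_CUBIC))
E
```

```text
[[253.0, 278.2, 30.3, 30.6], [284.9, 257.6, 30.1, 30.3], [316.5, 237.0, 29.9, 30.3], [348.1, 216.5, 29.9, 30.4]]
[[0.3569, 0.326, 0.012], [0.3961, 0.2678, 0.012], [0.4355, 0.21, 0.012], [0.4749, 0.152, 0.012]] [0.0701 0.07   0.0701]
[[208.4, 240.6, 18.5, 28.1], [237.4, 252.6, 19.6, 29.1], [268.1, 265.5, 21.3, 29.7], [300.9, 279.3, 22.9, 30.6]]
[[0.3564, 0.3262, 0.012], [0.3961, 0.2685, 0.012], [0.4354, 0.2106, 0.012], [0.4748, 0.1526, 0.012]] [0.0701 0.07   0.0701]
tall [0.4844 0.4007 0.096 ] 903 [0.4848 0.4043 0.0956] [0.4851 0.4044 0.0949] [0.056 0.057 0.01 ]
tall [0.4844 0.4007 0.096 ] 371 [0.4833 0.4008 0.096 ] [0.4843 0.4036 0.0947] [0.056 0.058 0.009]
slim [0.5276 0.3492 0.078 ] 670 [0.5286 0.3493 0.0778] [0.5287 0.3493 0.0773] [0.051 0.049 0.01 ]
slim [0.5276 0.3492 0.078 ] 316 [0.5274 0.3459 0.0778] [0.5286 0.3495 0.0767] [0.049 0.054 0.009]
open [0.5723 0.2932 0.077 ] 148 [0.5724 0.2933 0.0754] [0.5737 0.2933 0.0756] [0.044 0.045 0.009]
open [0.5723 0.2932 0.077 ] 146 [0.5733 0.2908 0.0752] [0.574  0.2923 0.0756] [0.043 0.046 0.009]
squat [0.6148 0.2365 0.07  ] 834 [0.6156 0.2371 0.0699] [0.6156 0.2365 0.0697] [0.057 0.056 0.01 ]
squat [0.6148 0.2365 0.07  ] 458 [0.6142 0.2339 0.0699] [0.6153 0.2376 0.0683] [0.056 0.059 0.009]
tape [0.728 0.224 0.004]
case [0.69  0.076 0.046]
vice [0.54  0.029 0.076]
jar [ 0.35  -0.008  0.094]
cup [0.407 0.524 0.055]
yellow [ 0.601 -0.022  0.026]
rackfloor [0.378 0.295 0.015]
white [0.546 0.604 0.066]
```

View pics/crop.png

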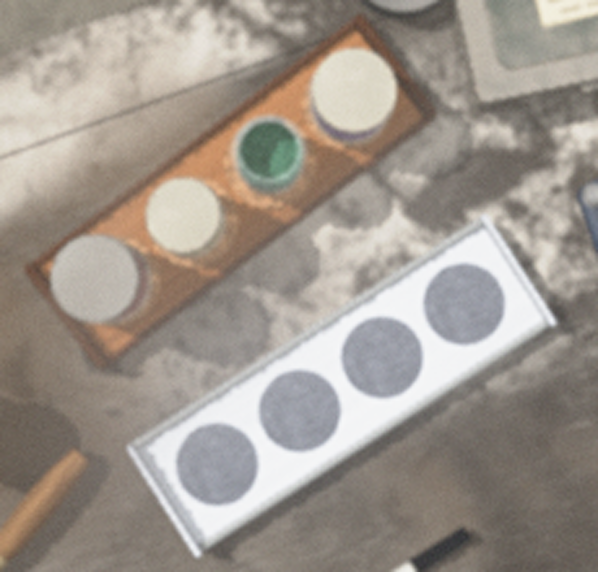

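```bash
cat > plan.py <<'E'
import sys, numpy as np
from scipy.spatial.transform import Rotation as R
from rig import status
# args: x,y,z,yawdeg(of tool y) ...  -> linear / dr units from present pose
s=status.observe(); w,x,y,z=s["tcp_rot"]; R0=R.from_quat([x,y,z,w]); p=np.array(s["ee_pos"])
print("t",round(s["time"],2),"p",p.round(4),"q",np.round(s["q"],2),"w",round(s["gripper_width"],4),"F",np.round(s["force"],1))
for a in sys.argv[1:]:
    v=[float(t) for t in a.split(",")]; yw=np.radians(v[3]); ey=np.array([np.cos(yw),np.sin(yw),0]); ez=np.array([0,0,-1.]); ex=np.cross(ey,ez)
    Rt=R.from_matrix(np.stack([ex,ey,ez],1))
    print(a,"lin",(R0.inv().apply(np.array(v[:3])-p)/.25).round(3).tolist(),"dr",((R0.inv()*Rt).as_rotvec()/(np.pi/2)).round(3).tolist())
E
python3 plan.py 0.40,-0.42,0.25,-40
```

```text
t 0.1 p [ 0.2413 -0.6029  0.2508] q [ 1.45  0.5  -0.43  1.55  0.22  1.14 -0.21] w 0.0917 F [-0.3 -0.2 -0.3]
0.40,-0.42,0.25,-40 lin [0.861, -0.443, 0.004] dr [-0.001, -0.0, -0.313]
```

>>> apply_moves --linear '[[0.86,-0.44,0],[0.86,-0.44,0],[0.86,-0.44,0],[0.86,-0.44,0],[0.86,-0.44,0],[0.86,-0.44,0],[0.86,-0.44,0],[0.86,-0.44,0]]' --dr '[[0,0,-0.31],[0,0,-0.31],[0,0,-0.31],[0,0,-0.31],[0,0,-0.31],[0,0,-0.31],[0,0,-0.31],[0,0,-0.31]]' --claw '[0,0,0,0,0,0,0,0]'

```text
time: 0.77
ee_pos: [0.4023, -0.4188, 0.2517]
tcp_rot: [-0.0, 0.906, 0.423, 0.0]
force: [-0.2, 0.0, -0.7]
gripper_width: 0.0918
grasp_force: 0.0
```

```bash
python3 plan.py 0.52,-0.22,0.25,-0
```

```text
t 0.77 p [ 0.4023 -0.4188  0.2517] q [ 1.24  0.41 -0.61  1.73  0.26  1.09 -0.15] w 0.0918 F [-0.2  0.  -0.7]
0.52,-0.22,0.25,-0 lin [0.912, -0.15, 0.008] dr [0.0, -0.0, -0.444]
```

>>> apply_moves --linear '[[0.91,-0.15,0],[0.91,-0.15,0],[0.91,-0.15,0],[0.91,-0.15,0],[0.91,-0.15,0],[0.91,-0.15,0],[0.91,-0.15,0]]' --dr '[[0,0,-0.44],[0,0,-0.44],[0,0,-0.44],[0,0,-0.44],[0,0,-0.44],[0,0,-0.44],[0,0,-0.44]]' --claw '[0,0,0,0,0,0,0]'

```text
time: 1.35
ee_pos: [0.5212, -0.2184, 0.252]
tcp_rot: [-0.0, 0.708, 0.707, 0.002]
force: [0.3, 0.0, 0.1]
gripper_width: 0.0917
grasp_force: 0.0
```

```bash
python3 plan.py 0.53,0.02,0.25,20
```

```text
t 1.35 p [ 0.5212 -0.2184  0.252 ] q [ 0.99  0.43 -0.82  1.76  0.35  1.1   0.05] w 0.0917 F [0.3 0.  0.1]
0.53,0.02,0.25,20 lin [0.953, 0.034, 0.011] dr [0.002, -0.002, -0.223]
```

>>> apply_moves --linear '[[0.95,0.03,0],[0.95,0.03,0],[0.95,0.03,0],[0.95,0.03,0],[0.95,0.03,0],[0.95,0.03,0],[0.95,0.03,0]]' --dr '[[0,0,-0.22],[0,0,-0.22],[0,0,-0.22],[0,0,-0.22],[0,0,-0.22],[0,0,-0.22],[0,0,-0.22]]' --claw '[0,0,0,0,0,0,0]'

```text
time: 1.93
ee_pos: [0.5288, 0.0195, 0.2523]
tcp_rot: [-0.0, 0.577, 0.817, 0.001]
force: [0.9, 0.7, 0.2]
gripper_width: 0.092
grasp_force: 0.0
```

```bash
python3 plan.py 0.52,0.24,0.25,38
```

```text
t 1.93 p [0.5288 0.0195 0.2523] q [ 0.69  0.4  -0.97  1.84  0.37  1.09 -0.07] w 0.092 F [0.9 0.7 0.2]
0.52,0.24,0.25,38 lin [0.843, 0.261, 0.012] dr [0.001, -0.001, -0.206]
```

>>> apply_moves --linear '[[0.84,0.26,0],[0.84,0.26,0],[0.84,0.26,0],[0.84,0.26,0],[0.84,0.26,0],[0.84,0.26,0],[0.84,0.26,0]]' --dr '[[0,0,-0.205],[0,0,-0.205],[0,0,-0.205],[0,0,-0.205],[0,0,-0.205],[0,0,-0.205],[0,0,-0.205]]' --claw '[0,0,0,0,0,0,0]'

```text
time: 2.52
ee_pos: [0.5213, 0.2364, 0.2517]
tcp_rot: [-0.001, 0.44, 0.898, 0.001]
force: [0.7, 0.6, -0.9]
gripper_width: 0.0921
grasp_force: 0.0
```

```bash
python3 plan.py 0.4849,.4042,0.24,38
```

```text
t 2.52 p [0.5213 0.2364 0.2517] q [ 0.28  0.52 -1.01  1.74  0.48  1.15 -0.21] w 0.0921 F [ 0.7  0.6 -0.9]
0.4849,.4042,0.24,38 lin [0.62, 0.296, 0.048] dr [0.001, -0.001, -0.002]
```

>>> apply_moves --linear '[[0.62,0.296,0.04],[0.62,0.296,0.04],[0.62,0.296,0.04],[0.62,0.296,0.04],[0.62,0.296,0.04],[0.62,0.296,0.04],[0.62,0.296,0.04],[0.62,0.296,0.04]]' --dr '[[0,0,0],[0,0,0],[0,0,0],[0,0,0],[0,0,0],[0,0,0],[0,0,0],[0,0,0]]' --claw '[0,0,0,0,0,0,0,0]'

```text
time: 3.18
ee_pos: [0.4883, 0.3979, 0.241]
tcp_rot: [0.001, 0.444, 0.896, -0.001]
force: [0.5, -0.5, -0.9]
gripper_width: 0.092
grasp_force: 0.0
```

```bash
python3 plan.py 0.4849,.4042,0.068,38
python3 - <<'E'
from h import *
p,d=eyes.get_image("scene"); cv2.imwrite("pics/s1.png",p[:,:,::-1])
E
```

```text
t 3.18 p [0.4883 0.3979 0.241 ] q [-0.07  0.63 -0.96  1.6   0.54  1.2  -0.49] w 0.092 F [ 0.5 -0.5 -0.9]
0.4849,.4042,0.068,38 lin [0.03, 0.005, 0.692] dr [-0.001, 0.002, -0.008]
```

View pics/s1.png

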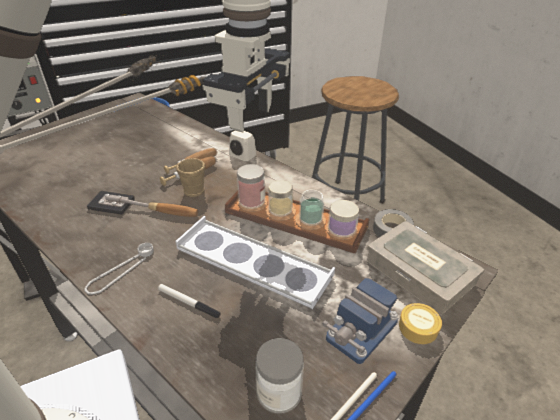

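The view shows the open gripper above the tall jar, around (240,90). The row is undisturbed.

>>> apply_moves --linear '[[0.03,0.005,0.1],[0.03,0.005,0.2],[0.03,0.005,0.3],[0.03,0.005,0.4],[0.03,0.005,0.4],[0.03,0.005,0.4],[0.03,0.005,0.4]]' --dr '[[0,0,0],[0,0,0],[0,0,0],[0,0,0],[0,0,0],[0,0,0],[0,0,0]]' --claw '[0,0,0,0,0,0,0]'

```text
time: 3.82
ee_pos: [0.4836, 0.4077, 0.1431]
tcp_rot: [0.0, 0.443, 0.897, 0.001]
force: [0.1, 0.1, -0.2]
gripper_width: 0.0918
grasp_force: 0.0
```

```bash
python3 plan.py 0.4849,.4042,0.068,38
```

```text
t 3.82 p [0.4836 0.4077 0.1431] q [-0.13  0.73 -0.88  1.68  0.64  1.05 -0.57] w 0.0918 F [ 0.1  0.1 -0.2]
0.4849,.4042,0.068,38 lin [-0.014, -0.005, 0.301] dr [0.001, 0.0, -0.006]
```

>>> apply_moves --linear '[[-0.014,-0.005,0.08],[-0.014,-0.005,0.16],[-0.014,-0.005,0.24],[-0.014,-0.005,0.3],[-0.014,-0.005,0.3],[-0.014,-0.005,0.3],[-0.014,-0.005,0.3],[-0.014,-0.005,0.3],[-0.014,-0.005,0.3],[-0.014,-0.005,0.3]]' --dr '[[0,0,0],[0,0,0],[0,0,0],[0,0,0],[0,0,0],[0,0,0],[0,0,0],[0,0,0],[0,0,0],[0,0,0]]' --claw '[0,0,0,0,0,0.2,0.4,0.6,1,1]'

```text
time: 4.65
ee_pos: [0.4839, 0.4051, 0.0677]
tcp_rot: [0.0, 0.442, 0.897, 0.001]
force: [-0.5, 0.3, 0.0]
gripper_width: 0.0633
grasp_force: 0.0
```

```bash
python3 plan.py 0.4849,.4042,0.21,36 .4749,.1523,.21,34.1
```

```text
t 4.65 p [0.4839 0.4051 0.0677] q [-0.17  0.82 -0.81  1.71  0.72  0.94 -0.62] w 0.0633 F [-0.5  0.3  0. ]
0.4849,.4042,0.21,36 lin [-0.005, 0.002, -0.569] dr [0.001, 0.0, 0.017]
.4749,.1523,.21,34.1 lin [-0.78, -0.644, -0.57] dr [0.001, 0.0, 0.039]
```

Close a bit longer, then lift.

>>> apply_moves --linear '[[0,0,0],[0,0,0],[0,0,0],[0,0,-0.05],[0,0,-0.13],[0,0,-0.23],[0,0,-0.35],[0,0,-0.47],[0,0,-0.57],[0,0,-0.57]]' --dr '[[0,0,0],[0,0,0],[0,0,0],[0,0,0],[0,0,0],[0,0,0],[0,0,0],[0,0,0],[0,0,0],[0,0,0]]' --claw '[1,1,1,1,1,1,1,1,1,1]'

```text
time: 5.48
ee_pos: [0.4844, 0.4069, 0.215]
tcp_rot: [0.001, 0.442, 0.897, 0.003]
force: [1.4, 1.6, -2.7]
gripper_width: 0.0576
grasp_force: 29.8
```

```bash
python3 plan.py .4749,.1523,.21,34.1
```

```text
t 5.48 p [0.4844 0.4069 0.215 ] q [-0.09  0.65 -0.94  1.63  0.57  1.15 -0.52] w 0.0576 F [ 1.4  1.6 -2.7]
.4749,.1523,.21,34.1 lin [-0.784, -0.652, 0.015] dr [0.004, -0.001, 0.039]
```

>>> apply_moves --linear '[[-0.05,-0.04,0],[-0.15,-0.125,0],[-0.27,-0.225,0],[-0.4,-0.33,0],[-0.53,-0.44,0],[-0.65,-0.54,0],[-0.74,-0.615,0],[-0.784,-0.652,0.01],[-0.784,-0.652,0.01],[-0.784,-0.652,0.01]]' --dr '[[0,0,0.04],[0,0,0.04],[0,0,0.04],[0,0,0.04],[0,0,0.04],[0,0,0.04],[0,0,0.04],[0,0,0.04],[0,0,0.04],[0,0,0.04]]' --claw '[1,1,1,1,1,1,1,1,1,1]'

```text
time: 6.32
ee_pos: [0.4729, 0.1484, 0.2059]
tcp_rot: [-0.001, 0.471, 0.882, -0.001]
force: [-0.3, 1.2, -3.3]
gripper_width: 0.0575
grasp_force: 29.8
```

```bash
python3 plan.py .4749,.1523,.067,34.1
python3 - <<'E'
from h import *
p,d=eyes.get_image("scene"); cv2.imwrite("pics/s2.png",p[:,:,::-1])
E
```

```text
t 6.32 p [0.4729 0.1484 0.2059] q [ 0.49  0.43 -1.03  1.96  0.44  1.   -0.17] w 0.0575 F [-0.3  1.2 -3.3]
.4749,.1523,.067,34.1 lin [0.009, 0.017, 0.556] dr [-0.001, -0.0, -0.003]
```

View pics/s2.png

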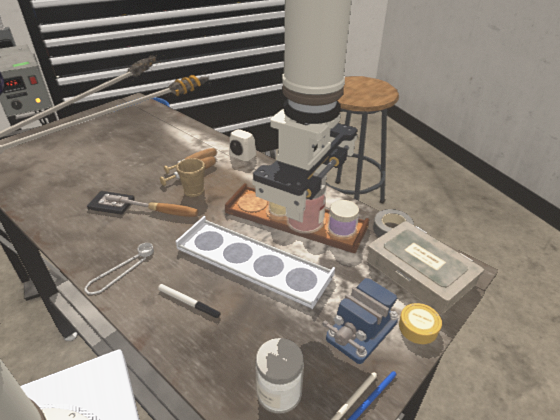

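The tall jar hangs upright in the gripper at (303,210), with its empty cork pad at (252,200).

>>> apply_moves --linear '[[0.009,0.017,0.06],[0.009,0.017,0.14],[0.009,0.017,0.24],[0.009,0.017,0.34],[0.009,0.017,0.42],[0.009,0.017,0.47],[0.009,0.017,0.5],[0.009,0.017,0.5],[0.009,0.017,0.5]]' --dr '[[0,0,0],[0,0,0],[0,0,0],[0,0,0],[0,0,0],[0,0,0],[0,0,0],[0,0,0],[0,0,0]]' --claw '[1,1,1,1,1,1,1,1,1]'

```text
time: 7.12
ee_pos: [0.4762, 0.1552, 0.0821]
tcp_rot: [-0.0, 0.469, 0.883, 0.0]
force: [0.7, 0.2, -2.6]
gripper_width: 0.058
grasp_force: 29.8
```

```bash
python3 plan.py .4749,.1523,.0652,34.1
```

```text
t 7.12 p [0.4762 0.1552 0.0821] q [ 0.31  0.62 -0.85  2.03  0.66  0.79 -0.35] w 0.058 F [ 0.7  0.2 -2.6]
.4749,.1523,.0652,34.1 lin [-0.007, -0.011, 0.068] dr [0.0, -0.0, -0.001]
```

>>> apply_moves --linear '[[-0.007,-0.011,0.04],[-0.007,-0.011,0.068],[-0.007,-0.011,0.068],[-0.007,-0.011,0.068],[-0.007,-0.011,0.068],[-0.007,-0.011,0.068],[-0.007,-0.011,0.068],[-0.007,-0.011,0.068]]' --dr '[[0,0,0],[0,0,0],[0,0,0],[0,0,0],[0,0,0],[0,0,0],[0,0,0],[0,0,0]]' --claw '[1,1,1,1,0.2,0,0,0]'

```text
time: 7.78
ee_pos: [0.475, 0.1513, 0.065]
tcp_rot: [0.0, 0.47, 0.883, 0.0]
force: [0.5, -0.4, -0.0]
gripper_width: 0.0801
grasp_force: 0.0
```

```bash
python3 plan.py .4749,.1523,.17,34.1 .5287,.3494,.17,38
```

```text
t 7.78 p [0.475  0.1513 0.065 ] q [ 0.3   0.64 -0.82  2.05  0.7   0.76 -0.37] w 0.0801 F [ 0.5 -0.4 -0. ]
.4749,.1523,.17,34.1 lin [0.004, 0.002, -0.42] dr [0.0, 0.0, -0.001]
.5287,.3494,.17,38 lin [0.537, 0.621, -0.42] dr [0.0, 0.0, -0.045]
```

>>> apply_moves --linear '[[0,0,-0.06],[0,0,-0.16],[0,0,-0.3],[0.02,0.02,-0.42],[0.12,0.14,-0.42],[0.24,0.28,-0.42],[0.36,0.42,-0.42],[0.46,0.53,-0.42],[0.537,0.621,-0.42],[0.537,0.621,-0.42]]' --dr '[[0,0,0],[0,0,0],[0,0,0],[0,0,-0.045],[0,0,-0.045],[0,0,-0.045],[0,0,-0.045],[0,0,-0.045],[0,0,-0.045],[0,0,-0.045]]' --claw '[0,0,0,0,0,0,0,0,0,0]'

```text
time: 8.62
ee_pos: [0.5273, 0.3582, 0.1708]
tcp_rot: [-0.001, 0.435, 0.9, 0.004]
force: [-1.1, 1.1, 0.7]
gripper_width: 0.0917
grasp_force: 0.0
```

>>> apply_moves --linear '[[0,0,0],[0,0,0],[0,0,0]]' --dr '[[0,0,0],[0,0,0],[0,0,0]]' --claw '[0,0,0]'

```text
time: 8.87
ee_pos: [0.5286, 0.3474, 0.1693]
tcp_rot: [0.0, 0.439, 0.899, -0.001]
force: [-0.2, -0.4, 0.4]
gripper_width: 0.0921
grasp_force: 0.0
```

```bash
python3 plan.py .5287,.3494,.059,38;  python3 - <<'E'
from h import *
p,d=eyes.get_image("scene"); cv2.imwrite("pics/s3.png",p[:,:,::-1])
E
```

```text
t 8.87 p [0.5286 0.3474 0.1693] q [-0.    0.7  -0.9   1.66  0.61  1.09 -0.42] w 0.0921 F [-0.2 -0.4  0.4]
.5287,.3494,.059,38 lin [0.007, 0.006, 0.441] dr [-0.001, 0.001, -0.001]
```

View pics/s3.png

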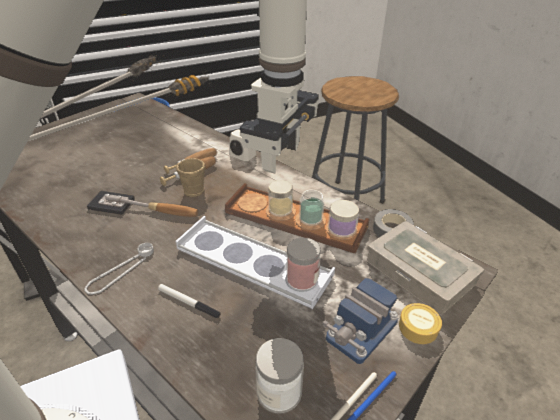

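The tall jar stands on the rightmost disc at (302,265), and the gripper is over the slim jar at (280,200).

>>> apply_moves --linear '[[0.005,0.004,0.1],[0.005,0.004,0.2],[0.005,0.004,0.3],[0.005,0.004,0.4],[0.005,0.004,0.44],[0.005,0.004,0.44],[0.005,0.004,0.44]]' --dr '[[0,0,0],[0,0,0],[0,0,0],[0,0,0],[0,0,0],[0,0,0],[0,0,0]]' --claw '[0,0,0,0,0,0,0]'

```text
time: 9.5
ee_pos: [0.5288, 0.3502, 0.0601]
tcp_rot: [-0.0, 0.439, 0.899, -0.0]
force: [0.9, 1.0, 0.1]
gripper_width: 0.0919
grasp_force: 0.0
```

```bash
python3 plan.py .5287,.3494,.059,38
```

```text
t 9.5 p [0.5288 0.3502 0.0601] q [-0.07  0.83 -0.8   1.7   0.73  0.93 -0.5 ] w 0.0919 F [0.9 1.  0.1]
.5287,.3494,.059,38 lin [-0.002, -0.002, 0.004] dr [-0.0, -0.0, -0.0]
```

>>> apply_moves --linear '[[0,0,0.004],[0,0,0.004],[0,0,0.004],[0,0,0.004],[0,0,0.004],[0,0,0.004],[0,0,0.004],[0,0,0.004]]' --dr '[[0,0,0],[0,0,0],[0,0,0],[0,0,0],[0,0,0],[0,0,0],[0,0,0],[0,0,0]]' --claw '[0.2,0.4,0.6,1,1,1,1,1]'

```text
time: 10.17
ee_pos: [0.5287, 0.351, 0.059]
tcp_rot: [0.0, 0.438, 0.899, 0.0]
force: [-0.4, -0.6, 2.2]
gripper_width: 0.0514
grasp_force: 30.0
```

>>> apply_moves --linear '[[0,0,-0.03],[0,0,-0.09],[0,0,-0.18],[0,0,-0.29],[0,0,-0.4],[0,0,-0.5],[0,0,-0.56],[0,0,-0.56]]' --dr '[[0,0,0],[0,0,0],[0,0,0],[0,0,0],[0,0,0],[0,0,0],[0,0,0],[0,0,0]]' --claw '[1,1,1,1,1,1,1,1]'

```text
time: 10.83
ee_pos: [0.5299, 0.3527, 0.2034]
tcp_rot: [0.002, 0.438, 0.899, 0.003]
force: [1.0, 0.1, -1.6]
gripper_width: 0.0509
grasp_force: 30.0
```

```bash
python3 plan.py .4355,.2103,.2,34.1
```

```text
t 10.83 p [0.5299 0.3527 0.2034] q [ 0.    0.67 -0.93  1.63  0.58  1.14 -0.4 ] w 0.0509 F [ 1.   0.1 -1.6]
.4355,.2103,.2,34.1 lin [-0.216, -0.648, 0.009] dr [0.004, 0.0, 0.044]
```

>>> apply_moves --linear '[[-0.02,-0.06,0],[-0.06,-0.18,0],[-0.1,-0.3,0],[-0.14,-0.42,0],[-0.18,-0.54,0],[-0.205,-0.615,0],[-0.216,-0.648,0],[-0.216,-0.648,0],[-0.216,-0.648,0]]' --dr '[[0,0,0.044],[0,0,0.044],[0,0,0.044],[0,0,0.044],[0,0,0.044],[0,0,0.044],[0,0,0.044],[0,0,0.044],[0,0,0.044]]' --claw '[1,1,1,1,1,1,1,1,1]'

```text
time: 11.58
ee_pos: [0.4346, 0.2086, 0.1986]
tcp_rot: [0.0, 0.469, 0.883, 0.0]
force: [0.3, 0.3, -1.8]
gripper_width: 0.0517
grasp_force: 30.0
```

```bash
python3 plan.py .4355,.2103,.075,34.1
```

```text
t 11.58 p [0.4346 0.2086 0.1986] q [ 0.36  0.42 -1.04  2.    0.44  0.97 -0.31] w 0.0517 F [ 0.3  0.3 -1.8]
.4355,.2103,.075,34.1 lin [0.003, 0.007, 0.495] dr [0.0, -0.0, -0.001]
```

>>> apply_moves --linear '[[0.003,0.007,0.05],[0.003,0.007,0.13],[0.003,0.007,0.23],[0.003,0.007,0.33],[0.003,0.007,0.42],[0.003,0.007,0.47],[0.003,0.007,0.495],[0.003,0.007,0.495],[0.003,0.007,0.495]]' --dr '[[0,0,0],[0,0,0],[0,0,0],[0,0,0],[0,0,0],[0,0,0],[0,0,0],[0,0,0],[0,0,0]]' --claw '[1,1,1,1,1,1,1,1,1]'

```text
time: 12.33
ee_pos: [0.4354, 0.2113, 0.0752]
tcp_rot: [-0.0, 0.469, 0.883, 0.0]
force: [-0.6, 1.1, -1.9]
gripper_width: 0.0515
grasp_force: 30.0
```

```bash
python3 plan.py .4355,.2103,.0565,34.1
```

```text
t 12.33 p [0.4354 0.2113 0.0752] q [ 0.18  0.61 -0.85  2.08  0.67  0.75 -0.5 ] w 0.0515 F [-0.6  1.1 -1.9]
.4355,.2103,.0565,34.1 lin [-0.003, -0.002, 0.075] dr [0.0, -0.0, 0.0]
```

>>> apply_moves --linear '[[-0.003,-0.002,0.04],[-0.003,-0.002,0.075],[-0.003,-0.002,0.075],[-0.003,-0.002,0.075],[-0.003,-0.002,0.075],[-0.003,-0.002,0.075],[-0.003,-0.002,0.075],[-0.003,-0.002,0.075],[-0.003,-0.002,0.075]]' --dr '[[0,0,0],[0,0,0],[0,0,0],[0,0,0],[0,0,0],[0,0,0],[0,0,0],[0,0,0],[0,0,0]]' --claw '[1,1,1,1,0.2,0,0,0,0]'

```text
time: 13.08
ee_pos: [0.4353, 0.2093, 0.0564]
tcp_rot: [0.0, 0.469, 0.883, 0.0]
force: [-0.8, 0.0, 0.1]
gripper_width: 0.0796
grasp_force: 0.0
```

```bash
python3 plan.py .4355,.2103,.17,34.1 .5738,.2930,.17,38
```

```text
t 13.08 p [0.4353 0.2093 0.0564] q [ 0.16  0.64 -0.81  2.08  0.71  0.72 -0.53] w 0.0796 F [-0.8  0.   0.1]
.4355,.2103,.17,34.1 lin [0.003, 0.003, -0.454] dr [0.0, 0.0, -0.0]
.5738,.2930,.17,38 lin [-0.033, 0.647, -0.454] dr [0.0, 0.0, -0.044]
```

>>> apply_moves --linear '[[0,0,-0.06],[0,0,-0.16],[0,0,-0.3],[0,0.02,-0.43],[-0.01,0.13,-0.454],[-0.015,0.27,-0.454],[-0.02,0.41,-0.454],[-0.03,0.54,-0.454],[-0.033,0.62,-0.454],[-0.033,0.647,-0.454]]' --dr '[[0,0,0],[0,0,0],[0,0,0],[0,0,-0.044],[0,0,-0.044],[0,0,-0.044],[0,0,-0.044],[0,0,-0.044],[0,0,-0.044],[0,0,-0.044]]' --claw '[0,0,0,0,0,0,0,0,0,0]'

```text
time: 13.92
ee_pos: [0.5762, 0.2945, 0.1696]
tcp_rot: [0.0, 0.439, 0.899, 0.001]
force: [-0.5, 0.6, -0.1]
gripper_width: 0.092
grasp_force: 0.0
```

>>> apply_moves --linear '[[0,0,0],[0,0,0],[0,0,0]]' --dr '[[0,0,0],[0,0,0],[0,0,0]]' --claw '[0,0,0]'

```text
time: 14.17
ee_pos: [0.5724, 0.2923, 0.1695]
tcp_rot: [-0.0, 0.438, 0.899, -0.001]
force: [0.7, -0.5, -0.6]
gripper_width: 0.092
grasp_force: 0.0
```

```bash
python3 plan.py .5738,.2930,.058,38;  python3 - <<'E'
from h import *
p,d=eyes.get_image("scene"); cv2.imwrite("pics/s4.png",p[:,:,::-1])
E
```

```text
t 14.17 p [0.5724 0.2923 0.1695] q [ 0.09  0.72 -0.89  1.63  0.61  1.1  -0.31] w 0.092 F [ 0.7 -0.5 -0.6]
.5738,.2930,.058,38 lin [-0.001, 0.007, 0.446] dr [-0.001, 0.0, 0.001]
```

View pics/s4.png

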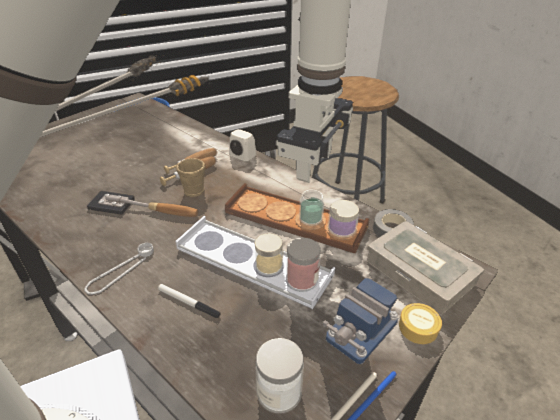

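The slim jar stands on the third disc at (268,253), the tall one is still upright, and the gripper is over the open jar at (312,207).

>>> apply_moves --linear '[[-0.001,0.005,0.1],[-0.001,0.005,0.2],[-0.001,0.005,0.3],[-0.001,0.005,0.4],[-0.001,0.005,0.446],[-0.001,0.005,0.446],[-0.001,0.005,0.446],[-0.001,0.005,0.446]]' --dr '[[0,0,0],[0,0,0],[0,0,0],[0,0,0],[0,0,0],[0,0,0],[0,0,0],[0,0,0]]' --claw '[0,0,0,0,0,0,0,0]'

```text
time: 14.88
ee_pos: [0.5756, 0.2943, 0.06]
tcp_rot: [0.001, 0.438, 0.899, 0.001]
force: [0.6, 0.7, -0.5]
gripper_width: 0.0919
grasp_force: 0.0
```

>>> apply_moves --linear '[[0,0,0],[0,0,0],[0,0,0],[0,0,0],[0,0,0],[0,0,0],[0,0,0],[0,0,0]]' --dr '[[0,0,0],[0,0,0],[0,0,0],[0,0,0],[0,0,0],[0,0,0],[0,0,0],[0,0,0]]' --claw '[0.2,0.4,0.6,1,1,1,1,1]'

```text
time: 15.55
ee_pos: [0.5749, 0.2935, 0.0583]
tcp_rot: [0.0, 0.438, 0.899, -0.0]
force: [-0.4, -0.7, 1.2]
gripper_width: 0.0504
grasp_force: 30.0
```

>>> apply_moves --linear '[[0,0,-0.03],[0,0,-0.09],[0,0,-0.18],[0,0,-0.29],[0,0,-0.4],[0,0,-0.5],[0,0,-0.56],[0,0,-0.56]]' --dr '[[0,0,0],[0,0,0],[0,0,0],[0,0,0],[0,0,0],[0,0,0],[0,0,0],[0,0,0]]' --claw '[1,1,1,1,1,1,1,1]'

```text
time: 16.22
ee_pos: [0.5766, 0.2953, 0.2031]
tcp_rot: [0.002, 0.438, 0.899, 0.003]
force: [0.8, 1.0, -1.4]
gripper_width: 0.05
grasp_force: 30.0
```

```bash
python3 plan.py .3961,.2681,.2,34.1
```

```text
t 16.22 p [0.5766 0.2953 0.2031] q [ 0.1   0.68 -0.92  1.6   0.58  1.15 -0.29] w 0.05 F [ 0.8  1.  -1.4]
.3961,.2681,.2,34.1 lin [0.359, -0.636, 0.007] dr [0.004, 0.001, 0.044]
```

>>> apply_moves --linear '[[0.03,-0.055,0],[0.09,-0.16,0],[0.15,-0.27,0],[0.22,-0.39,0],[0.28,-0.5,0],[0.33,-0.59,0],[0.359,-0.636,0],[0.359,-0.636,0],[0.359,-0.636,0]]' --dr '[[0,0,0.044],[0,0,0.044],[0,0,0.044],[0,0,0.044],[0,0,0.044],[0,0,0.044],[0,0,0.044],[0,0,0.044],[0,0,0.044]]' --claw '[1,1,1,1,1,1,1,1,1]'

```text
time: 16.97
ee_pos: [0.3939, 0.2656, 0.1977]
tcp_rot: [0.0, 0.469, 0.883, -0.001]
force: [0.3, -0.7, -2.1]
gripper_width: 0.0501
grasp_force: 30.0
```

```bash
python3 plan.py .3961,.2681,.075,34.1
```

```text
t 16.97 p [0.3939 0.2656 0.1977] q [ 0.23  0.41 -1.05  2.02  0.43  0.96 -0.45] w 0.0501 F [ 0.3 -0.7 -2.1]
.3961,.2681,.075,34.1 lin [0.004, 0.013, 0.491] dr [-0.001, 0.001, 0.0]
```

>>> apply_moves --linear '[[0.003,0.01,0.05],[0.003,0.01,0.13],[0.003,0.01,0.23],[0.003,0.01,0.33],[0.003,0.01,0.42],[0.003,0.01,0.47],[0.003,0.01,0.49],[0.003,0.01,0.49],[0.003,0.01,0.49]]' --dr '[[0,0,0],[0,0,0],[0,0,0],[0,0,0],[0,0,0],[0,0,0],[0,0,0],[0,0,0],[0,0,0]]' --claw '[1,1,1,1,1,1,1,1,1]'

```text
time: 17.72
ee_pos: [0.3967, 0.2688, 0.0758]
tcp_rot: [-0.0, 0.469, 0.883, 0.0]
force: [0.3, 0.1, -1.8]
gripper_width: 0.0501
grasp_force: 30.0
```

```bash
python3 plan.py .3961,.2681,.0558,34.1
```

```text
t 17.72 p [0.3967 0.2688 0.0758] q [ 0.04  0.6  -0.85  2.09  0.67  0.75 -0.65] w 0.0501 F [ 0.3  0.1 -1.8]
.3961,.2681,.0558,34.1 lin [-0.001, -0.003, 0.08] dr [0.0, -0.0, -0.001]
```

>>> apply_moves --linear '[[-0.001,-0.003,0.04],[-0.001,-0.003,0.08],[-0.001,-0.003,0.08],[-0.001,-0.003,0.08],[-0.001,-0.003,0.08],[-0.001,-0.003,0.08],[-0.001,-0.003,0.08],[-0.001,-0.003,0.08],[-0.001,-0.003,0.08]]' --dr '[[0,0,0],[0,0,0],[0,0,0],[0,0,0],[0,0,0],[0,0,0],[0,0,0],[0,0,0],[0,0,0]]' --claw '[1,1,1,1,0.2,0,0,0,0]'

```text
time: 18.47
ee_pos: [0.3957, 0.2678, 0.056]
tcp_rot: [0.0, 0.469, 0.883, 0.0]
force: [0.4, -0.2, 0.0]
gripper_width: 0.0788
grasp_force: 0.0
```

```bash
python3 plan.py .3961,.2681,.17,34.1 .6155,.2370,.17,38
```

```text
t 18.47 p [0.3957 0.2678 0.056 ] q [ 0.01  0.63 -0.82  2.1   0.71  0.72 -0.68] w 0.0788 F [ 0.4 -0.2  0. ]
.3961,.2681,.17,34.1 lin [0.0, 0.002, -0.456] dr [0.0, 0.0, -0.0]
.6155,.2370,.17,38 lin [-0.594, 0.66, -0.456] dr [0.0, 0.0, -0.044]
```

>>> apply_moves --linear '[[0,0,-0.06],[0,0,-0.16],[0,0,-0.3],[-0.01,0.01,-0.43],[-0.09,0.1,-0.456],[-0.19,0.21,-0.456],[-0.29,0.32,-0.456],[-0.39,0.43,-0.456],[-0.49,0.54,-0.456],[-0.56,0.62,-0.456]]' --dr '[[0,0,0],[0,0,0],[0,0,0],[0,0,-0.044],[0,0,-0.044],[0,0,-0.044],[0,0,-0.044],[0,0,-0.044],[0,0,-0.044],[0,0,-0.044]]' --claw '[0,0,0,0,0,0,0,0,0,0]'

```text
time: 19.3
ee_pos: [0.6058, 0.2365, 0.1695]
tcp_rot: [0.001, 0.44, 0.898, -0.0]
force: [0.6, -0.4, -0.2]
gripper_width: 0.0915
grasp_force: 0.0
```

>>> apply_moves --linear '[[-0.034,0.04,0],[-0.034,0.04,0],[-0.034,0.04,0],[-0.034,0.04,0]]' --dr '[[0,0,0],[0,0,0],[0,0,0],[0,0,0]]' --claw '[0,0,0,0]'

```text
time: 19.63
ee_pos: [0.614, 0.2387, 0.1695]
tcp_rot: [-0.001, 0.438, 0.899, -0.0]
force: [-0.3, 1.0, -0.7]
gripper_width: 0.0918
grasp_force: 0.0
```

```bash
python3 plan.py .6155,.2370,.058,38;  python3 - <<'E'
from h import *
p,d=eyes.get_image("scene"); cv2.imwrite("pics/s5.png",p[:,:,::-1])
E
```

```text
t 19.63 p [0.614  0.2387 0.1695] q [ 0.17  0.74 -0.89  1.58  0.62  1.12 -0.2 ] w 0.0918 F [-0.3  1.  -0.7]
.6155,.2370,.058,38 lin [-0.009, 0.001, 0.446] dr [-0.001, -0.001, 0.001]
```

View pics/s5.png

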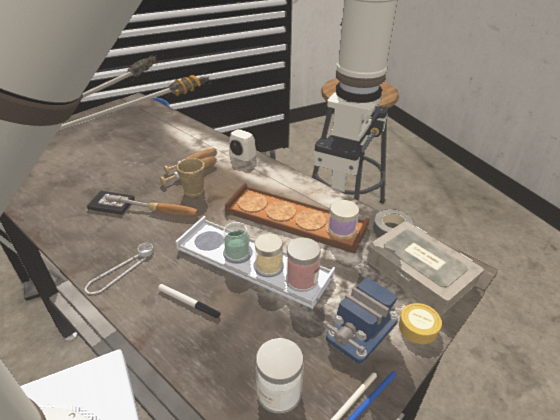

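The open jar stands on the second disc at (236,242), all three placed jars are upright, and the gripper is over the squat jar at (343,218).

>>> apply_moves --linear '[[-0.006,0.001,0.1],[-0.006,0.001,0.2],[-0.006,0.001,0.3],[-0.006,0.001,0.4],[-0.006,0.001,0.446],[-0.006,0.001,0.446],[-0.006,0.001,0.446],[-0.006,0.001,0.446]]' --dr '[[0,0,0],[0,0,0],[0,0,0],[0,0,0],[0,0,0],[0,0,0],[0,0,0],[0,0,0]]' --claw '[0,0,0,0,0,0,0,0]'

```text
time: 20.35
ee_pos: [0.6173, 0.238, 0.0601]
tcp_rot: [0.001, 0.438, 0.899, 0.001]
force: [0.8, 0.4, 0.3]
gripper_width: 0.092
grasp_force: 0.0
```

>>> apply_moves --linear '[[0,0,0],[0,0,0],[0,0,0],[0,0,0],[0,0,0],[0,0,0],[0,0,0],[0,0,0]]' --dr '[[0,0,0],[0,0,0],[0,0,0],[0,0,0],[0,0,0],[0,0,0],[0,0,0],[0,0,0]]' --claw '[0.2,0.4,0.6,1,1,1,1,1]'

```text
time: 21.02
ee_pos: [0.6169, 0.2371, 0.0586]
tcp_rot: [0.0, 0.438, 0.899, 0.0]
force: [0.4, 0.9, 2.9]
gripper_width: 0.0584
grasp_force: 30.0
```

>>> apply_moves --linear '[[0,0,-0.03],[0,0,-0.09],[0,0,-0.18],[0,0,-0.29],[0,0,-0.4],[0,0,-0.5],[0,0,-0.56],[0,0,-0.56]]' --dr '[[0,0,0],[0,0,0],[0,0,0],[0,0,0],[0,0,0],[0,0,0],[0,0,0],[0,0,0]]' --claw '[1,1,1,1,1,1,1,1]'

```text
time: 21.68
ee_pos: [0.6183, 0.2385, 0.203]
tcp_rot: [0.002, 0.438, 0.899, 0.003]
force: [0.4, 1.2, -1.0]
gripper_width: 0.0585
grasp_force: 30.0
```

```bash
python3 plan.py .3567,.3261,.2,34.1
```

```text
t 21.68 p [0.6183 0.2385 0.203 ] q [ 0.19  0.71 -0.91  1.56  0.59  1.17 -0.17] w 0.0585 F [ 0.4  1.2 -1. ]
.3567,.3261,.2,34.1 lin [0.921, -0.608, 0.007] dr [0.004, 0.001, 0.044]
```

>>> apply_moves --linear '[[0.05,-0.033,0],[0.15,-0.1,0],[0.27,-0.18,0],[0.39,-0.257,0],[0.51,-0.337,0],[0.63,-0.416,0],[0.74,-0.488,0],[0.84,-0.554,0],[0.9,-0.594,0],[0.921,-0.608,0]]' --dr '[[0,0,0.044],[0,0,0.044],[0,0,0.044],[0,0,0.044],[0,0,0.044],[0,0,0.044],[0,0,0.044],[0,0,0.044],[0,0,0.044],[0,0,0.044]]' --claw '[1,1,1,1,1,1,1,1,1,1]'

```text
time: 22.52
ee_pos: [0.351, 0.3251, 0.1974]
tcp_rot: [-0.0, 0.467, 0.884, -0.001]
force: [-0.3, -0.1, -1.9]
gripper_width: 0.0586
grasp_force: 30.0
```

>>> apply_moves --linear '[[0,0,0],[0,0,0],[0,0,0]]' --dr '[[0,0,0],[0,0,0],[0,0,0]]' --claw '[1,1,1]'

```text
time: 22.77
ee_pos: [0.3566, 0.324, 0.1979]
tcp_rot: [0.0, 0.47, 0.883, -0.0]
force: [0.1, 0.1, -2.8]
gripper_width: 0.0584
grasp_force: 30.0
```

```bash
python3 plan.py .3567,.3261,.075,34.1
```

```text
t 22.77 p [0.3566 0.324  0.1979] q [ 0.07  0.42 -1.04  2.    0.44  0.97 -0.6 ] w 0.0584 F [ 0.1  0.1 -2.8]
.3567,.3261,.075,34.1 lin [0.007, 0.005, 0.492] dr [-0.0, 0.0, -0.002]
```

>>> apply_moves --linear '[[0.006,0.005,0.05],[0.006,0.005,0.13],[0.006,0.005,0.23],[0.006,0.005,0.33],[0.006,0.005,0.42],[0.006,0.005,0.47],[0.006,0.005,0.49],[0.006,0.005,0.49],[0.006,0.005,0.49]]' --dr '[[0,0,0],[0,0,0],[0,0,0],[0,0,0],[0,0,0],[0,0,0],[0,0,0],[0,0,0],[0,0,0]]' --claw '[1,1,1,1,1,1,1,1,1]'

```text
time: 23.52
ee_pos: [0.3556, 0.3272, 0.076]
tcp_rot: [-0.0, 0.469, 0.883, 0.0]
force: [0.0, -0.5, -1.7]
gripper_width: 0.0585
grasp_force: 30.0
```

```bash
python3 plan.py .3567,.3261,.056,34.1
```

```text
t 23.52 p [0.3556 0.3272 0.076 ] q [-0.11  0.61 -0.85  2.08  0.68  0.76 -0.79] w 0.0585 F [ 0.  -0.5 -1.7]
.3567,.3261,.056,34.1 lin [-0.006, 0.001, 0.08] dr [0.0, -0.0, -0.001]
```

>>> apply_moves --linear '[[-0.006,0.001,0.04],[-0.006,0.001,0.08],[-0.006,0.001,0.08],[-0.006,0.001,0.08],[-0.006,0.001,0.08],[-0.006,0.001,0.08],[-0.006,0.001,0.08],[-0.006,0.001,0.08],[-0.006,0.001,0.08]]' --dr '[[0,0,0],[0,0,0],[0,0,0],[0,0,0],[0,0,0],[0,0,0],[0,0,0],[0,0,0],[0,0,0]]' --claw '[1,1,1,1,0.2,0,0,0,0]'

```text
time: 24.27
ee_pos: [0.3564, 0.3257, 0.0559]
tcp_rot: [0.0, 0.469, 0.883, 0.0]
force: [-0.2, -0.3, 0.1]
gripper_width: 0.0872
grasp_force: 0.0
```

>>> apply_moves --linear '[[0,0,-0.06],[0,0,-0.16],[0,0,-0.3],[0,0,-0.45],[0,0,-0.6],[0,0,-0.7],[0,0,-0.7],[0,0,-0.7]]' --dr '[[0,0,0],[0,0,0],[0,0,0],[0,0,0],[0,0,0],[0,0,0],[0,0,0],[0,0,0]]' --claw '[0,0,0,0,0,0,0,0]'

```text
time: 24.93
ee_pos: [0.3572, 0.326, 0.2322]
tcp_rot: [0.001, 0.469, 0.883, 0.001]
force: [-0.5, 0.2, -0.4]
gripper_width: 0.0923
grasp_force: 0.0
```

```bash
python3 plan.py .55,.45,.23,34.1 .5,.05,.23,34.1
```

```text
t 24.93 p [0.3572 0.326  0.2322] q [ 0.12  0.37 -1.09  1.97  0.39  1.03 -0.56] w 0.0923 F [-0.5  0.2 -0.4]
.55,.45,.23,34.1 lin [-0.02, 0.916, 0.012] dr [0.002, 0.001, -0.001]
.5,.05,.23,34.1 lin [-1.235, -0.144, 0.01] dr [0.002, 0.001, -0.001]
```

Move clear of the view and verify.

>>> apply_moves --linear '[[-0.01,0.16,0],[-0.01,0.32,0],[-0.01,0.48,0],[-0.02,0.64,0],[-0.02,0.8,0],[-0.02,0.91,0],[-0.02,0.91,0],[-0.02,0.91,0],[-0.02,0.91,0]]' --dr '[[0,0,0],[0,0,0],[0,0,0],[0,0,0],[0,0,0],[0,0,0],[0,0,0],[0,0,0],[0,0,0]]' --claw '[0,0,0,0,0,0,0,0,0]'

```text
time: 25.68
ee_pos: [0.5459, 0.4486, 0.2286]
tcp_rot: [-0.001, 0.468, 0.884, -0.002]
force: [0.4, 0.1, -0.0]
gripper_width: 0.0919
grasp_force: 0.0
```

Run:
```python
from h import *
o=np.array([.41575,.2391]); a=np.radians(-55.9+180); ey=np.array([np.cos(a),np.sin(a)]); ex=np.array([ey[1],-ey[0]])
I={}
for n in("top","scene"):
    p,d=eyes.get_image(n); cv2.imwrite(f"pics/{n}_end.png",p[:,:,::-1]); w=world(n,d)
    for nm,y,h in(("tall",-.105,.093),("slim",-.035,.075),("open",.035,.074),("squat",.105,.067)):
        q=w[...,:2]-o; X=q@ex; Y=q@ey
        m=(abs(w[...,2]-h)<.006)&(np.hypot(X,Y-y)<.042)
        if m.sum()>5: print(n,nm,m.sum(),"x %.4f dy %.4f z %.4f"%((X[m].min()+X[m].max())/2,(Y[m].min()+Y[m].max())/2-y,np.median(w[m][:,2])), "span",np.ptp(X[m]).round(3),np.ptp(Y[m]).round(3))
```

```text
top squat 556 x -0.0025 dy 0.0053 z 0.0667 span 0.055 0.046
scene tall 673 x -0.0020 dy -0.0025 z 0.0933 span 0.057 0.056
scene slim 475 x -0.0016 dy -0.0029 z 0.0752 span 0.051 0.049
scene open 179 x -0.0014 dy -0.0009 z 0.0723 span 0.046 0.045
scene squat 505 x -0.0020 dy -0.0008 z 0.0673 span 0.058 0.057
```

View pics/scene_end.png

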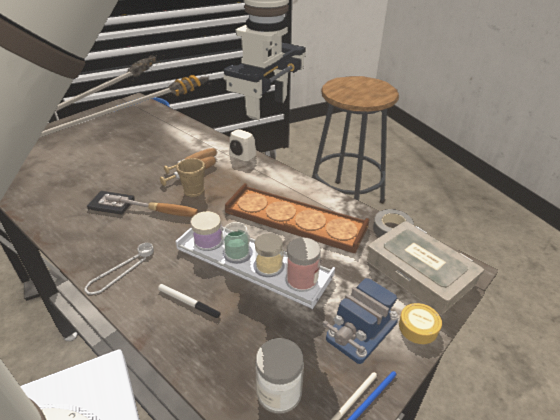

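The picture shows squat (206,230), open (236,242), slim (268,253) and tall (302,265) upright on the four discs. All are within about 3 mm of centre, and the gripper is clear of everything.

```bash
python3 -c "
from rig import manip; print(manip.job_done())"
```

```text
the job is handed in; nothing more can be done
None
```

The four jars now stand upright on the aluminium rack in reverse order (squat, open, slim, tall from the robot's left), each about 3 mm or less from its disc centre by my last camera check, and the job was handed in at about 26 s; no verdict was returned.

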